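Park the mill caddy in its bay

TASK

Park the little wheeled caddy with the two mills: first roll it forward by its push bar until both swivel castors trail straight, before it reaches the white rails, then steer it between the rails of the parking bay and push it gently home until the sprung roller catch has snapped over its strike tab and holds it. Keep its wheels on the worktop and the mills standing, do not ram the bay, leave everything else alone, and let go at the end.

Things in the scene. Friction and masses are not known exactly. Their poses are not given: they have to be found in the camera images.
- caddy: Caddy: bamboo deck 160 x 126 mm with wire gallery, two mills on its front half (tops 175 mm up), 0.9 to 1.2 kg. Origin on the worktop under the deck's middle; x forward (direction of travel), y left. Two fixed wheels, 28 mm across, 9 mm wide, at x -50, y +-46 mm; two swivel castors with like wheels, swivel axes at x +60, y +-46 mm, trail 14 mm, turning all round. Nose at x +80 mm
- push_bar (a point): Centre of the caddy's push bar: round, black rubber, 14 mm thick, 76 mm long along the caddy's y, 105 mm over the worktop, 115 mm behind the caddy's origin; free all round, nothing within 35 mm before or behind it but the steel tubes at its two ends. Axes as the caddy's
- castor_left_hub (a point): Wheel centre of the left castor, 14 mm up; its x points from the wheel to the swivel axis 14 mm away. Trailing straight it lies at x +46, y +46 mm in the caddy's frame and its x agrees with the caddy's. It starts turned 55 to 145 degrees from that; as the caddy rolls straight ahead it swings round within about 60 mm of travel
- castor_right_hub (a point): The same for the right castor: trailing straight it lies at x +46, y -46 mm in the caddy's frame
- strike_tab (a point): Foot of the steel strike tab under the caddy's nose: 65 mm ahead of the caddy's origin, y 0, its rounded foot (radius 3 mm, 16 mm wide) centred 25 mm over the worktop. The roller catch snaps over it. Axes as the caddy's
- bay: Parking bay: fixed white rails 9 mm high. Origin on the worktop in the middle of its mouth, x into the bay, y left. A keel board 73 mm wide along the middle and a kerb on each side leave two wheel lanes 19 mm wide, centres at y +-46 mm. Over the first 42 mm from the mouth the rails are flared (lanes 47 mm wide at the mouth). Rails end at x 240 mm
- track_middle (a point): Point fixed to the bay, at x 182 mm, y 0, 25 mm up: middle of the stretch of track on which the stop block is clamped. The block's rubber buffer face, where the strike tab stops, lies anywhere from 18 mm before to 18 mm beyond this point along the bay's x; it is not reported: find it by feel. The block does not slip; the buffer yields about 1 mm per 5 N. Axes as the bay's
- catch (a joint): Angle (rad) of the sprung roller arm on the stop block: 0 at rest. The roller, centre 8 mm before the buffer face, is pressed down by the passing strike tab, to about 0.18, against 3 to 7 N of push; then it snaps up behind the tab and stays held a little down, at 0.08 to 0.15, while it holds the caddy against the buffer (it keeps it against a light pull)
- salt_mill: Glass mill with pink salt and clear cap, 51 mm across, 124 mm tall, standing loose on the caddy's left front; origin at the centre of its underside, z up along it
- pepper_mill: Glass mill with black pepper and black cap, same size, standing loose on the caddy's right front; origin likewise
- kitchen_timer: White wind-up timer, 68 mm across, 58 mm tall, standing to the left near the front edge: leave alone; origin at its underside
Things that resemble listed ones, but are neither listed nor needed, are in the scene too. What is shaped like the pepper_mill but blue, green or turquoise is not meant.

How it is judged (in metres and radians):
On the way:
1. both castors trail straight (within about 18 degrees) while the castors are still outside the rails (y of castor_left_hub in the frame of caddy between 0.0415 and 0.0505 m and x of each of castor_left_hub, castor_right_hub in the frame of caddy below 0.06 m and y of castor_right_hub in the frame of caddy between -0.0505 and -0.0415 m and x of caddy in the frame of bay below -0.075 m), for 0.1 s.
At the end, for the whole second after the job is handed in: The caddy stands on its wheels in the bay, within 10 mm of its middle and 0.1 rad of its direction, 85 to 145 mm in, held by the catch (arm at 0.06 to 0.17 rad), at rest and released, with both mills upright on its deck (value of joint catch between 0.06 and 0.17 rad and x of caddy in the frame of bay between 0.085 and 0.145 m and y of caddy in the frame of bay between -0.01 and 0.01 m and angle between the x axis of caddy and the x axis of bay, either way round below 0.1 rad and height (world z) of caddy below 0.004 m and angle between caddy's own z axis and vertical below 0.04 rad and linear speed of caddy below 0.01 m/s and angle between each of salt_mill, pepper_mill's own z axis and vertical below 0.15 rad and horizontal distance between each of salt_mill, pepper_mill and caddy below 0.085 m and height (world z) of salt_mill between 0.04 and 0.062 m and height (world z) of pepper_mill between 0.04 and 0.062 m); the robot touches nothing.
It fails at once if the bay is rammed: more than 25 N between caddy and bay (contact force between caddy and bay above 25 N).
It fails at once if the caddy is lifted or tipped off its wheels (height (world z) of caddy above 0.01 m or angle between caddy's own z axis and vertical above 0.12 rad).
It fails at once if a mill falls over (angle between any of salt_mill, pepper_mill's own z axis and vertical above 0.4 rad).
It fails at once if the kitchen timer is pushed about (distance of kitchen_timer from where it was at the start of the episode above 0.03 m).
It also fails if it takes over 53 s, if anything falls off the work surface, if the arm or the gripper's body presses on something with over 40 N, if the wrist force passes 120 N, or if a joint passes its speed limit or range.

ROBOT

A 7-joint arm with a two-finger parallel gripper is mounted at the origin on a cart in front of the work surface, level with it; the furniture and walls round the work are solid. World frame = base frame: x ahead of the robot, y to its left, z up, the work surface at z = 0. Lengths are in m, angles in degrees, forces in N, time in s.
With the tool pointing down it reaches from about 0.425 to 0.825 m from the base axis. Payload 3.6 kg.
Tool frame: the origin (TCP) lies at the very end of the fingers, on their centre line; the grasp point (between the pads) lies env.grip_point_offset behind it (env.grip_point_offset is the distance from the TCP to the grasp point, in m); z points along the fingers, y is the direction in which the jaws open and shut (so a half turn about z gives the same grasp; the last joint's range is limited). The gripper opens to 93 mm and grips with 3 to 60 N. Pads are 15 mm wide; open, the fingers measure 128 mm over their backs; the gripper's body (75 mm by 188 mm) begins 65 mm behind the grasp point.
Start: joints at [-73.826, 35.231, -0.722, 81.555, 0.464, 63.22, -2.315], TCP at [0.198, 0.619, 0.219] pointing down, gripper open.
Joint ranges: [-178.69, 178.69], [-17.37, 117.87], [-77.05, 75.6], [15.02, 138.74], [-78.02, 258.01], [0.78, 113.62], [-162.83, 162.83]. Speed limits (degrees/s): [159.86, 159.86, 180, 180, 180, 180, 180].

INTERFACE

Orientations are given as [roll, pitch, yaw] about the fixed x, y, z axes, in that order (R = Rz(yaw) Ry(pitch) Rx(roll)).
In Python, from cell import env, gripper_open, gripper_close, get_state, optics, job gives the robot as it stands. The module is installed in compiled form; this text tells all that it offers. Calls block until the motion is done:
- env.goto(position, orientation): joint-space move of the TCP to a pose.
- env.move_l(position, orientation=None, vel=0.15, force_limit=None): straight line of the TCP; orientation=None keeps the orientation; vel is the mean speed in m/s. With force_limit (N) it stops when the force on the tool has changed by that much, and returns True; else False.
- env.goto_joints(angles): joint-space move.
- gripper_open() and gripper_close(squeeze=None): open the fingers fully, or close them until they stop; squeeze is the grip in N (None keeps the last).
- env.wait(seconds).
- env.ik(position, orientation): joint angles nearest the present ones, or None.
- get_state(): the state.
- optics.get_image(name): name is "side" or "top"; returns a dict with "frame" (480x640x3 uint8, red, green, blue), "range_z" (480x640 float32, m along the optical axis (not along the pixel's ray), 0 where there is no reading), "camera_matrix" (3x3 intrinsics, pixels), "k1" (the pictures are not rectified: a ray, as slopes to the right and down, at radius r is drawn at 1 + k1 r^2 times it, then the intrinsics apply), "view" (4x4, takes a point from world to camera coordinates). Camera axes: x right, y up, looking along -z (the intrinsics and any distortion apply to the point x, -y, -z); pixel columns grow to the right and rows downward; lengths in m; the calibration is good to about 2 mm. A picture is of the moment at which its call begins.
A pose or a line that the arm cannot do raises env.IKError and nothing moves.
- job.hand_in(): hands the job in, once; it reports no verdict.
The state is a dict: "time_s": time; "joints": joint angles; "dq": joint speeds; "effort": joint torques, N m; "eef_pos": TCP position; "eef_rot": TCP orientation; "ft_force": force on the tool from outside, world axes, zero at the start; "ft_torque": the same for the moment, N m; "gripper_width": finger opening in m.
Only numpy, scipy, OpenCV 4.12 (cv2) and the standard library are available. Lean on these libraries where they do the work, as an engineer would, in place of code of your own. Each camera call takes 0.05 s, during which the arm holds its last target. There are 200 camera calls.

## Working session

There is one attempt and no reset: what is moved stays moved. The work goes in short steps, each a Python script; the robot and the scene stay as the last script left them, time stands still between calls to the robot, and variables do not carry over. Pictures are saved under pics/ and viewed, about 8 in all and at most 12, crops included, and the job is handed in when it is done.

```bash
mkdir -p pics
cat > h.py <<'E'
import numpy as np, cv2
from cell import env, gripper_open, gripper_close, get_state, optics, job
def shot(n,fn=None):
    d=optics.get_image(n)
    if fn: cv2.imwrite('pics/'+fn,d['frame'][:,:,::-1])
    np.savez('last_'+n+'.npz',**d)
    return d
def ray(d,u,v):
    K=d['camera_matrix'];k1=float(d['k1'])
    xd=(u-K[0,2])/K[0,0];yd=(v-K[1,2])/K[1,1]
    rd=np.hypot(xd,yd);r=rd
    for _ in range(30): r=rd/(1+k1*r*r)
    s=r/rd if rd>0 else 1
    return np.array([xd*s,-yd*s,-1.])
def at_z(d,u,v,z):
    V=np.linalg.inv(d['view']);o=V[:3,3];w=V[:3,:3]@ray(d,u,v)
    return o+w*(z-o[2])/w[2]
def at_d(d,u,v):
    V=np.linalg.inv(d['view']);return V[:3,3]+V[:3,:3]@(ray(d,u,v)*d['range_z'][int(v),int(u)])
def proj(d,p):
    c=d['view']@np.append(p,1);x=c[0]/-c[2];y=-c[1]/-c[2];f=1+float(d['k1'])*(x*x+y*y)
    K=d['camera_matrix'];return K[0,0]*x*f+K[0,2],K[1,1]*y*f+K[1,2]
def load(n): return dict(np.load('last_'+n+'.npz'))
E
python3 - <<'E'
from h import *
for n in('top','side'):
    d=shot(n,n+'0.png');print(n,d['camera_matrix'],d['k1'],np.linalg.inv(d['view']).round(3))
s=get_state();print(s['time_s'],s['eef_pos'],s['eef_rot'],env.grip_point_offset,s['gripper_width'])
E
```

```text
top [[621.53826398   0.         317.27034213]
 [  0.         621.53826398 229.17502133]
 [  0.           0.           1.        ]] -0.16545882233695003 [[ 0.005  0.991 -0.136  0.323]
 [-1.     0.004 -0.01  -0.023]
 [-0.009  0.136  0.991  1.515]
 [ 0.     0.     0.     1.   ]]
side [[467.54250124   0.         312.58959521]
 [  0.         467.54250124 235.96046736]
 [  0.           0.           1.        ]] -0.0053835673295270095 [[ 0.968  0.215 -0.129  0.394]
 [-0.25   0.825 -0.507 -0.511]
 [-0.003  0.524  0.852  0.909]
 [ 0.     0.     0.     1.   ]]
0.1 [0.19732282 0.61858956 0.21758388] [-1.79867222e+02  3.15385592e-03  1.62309573e+02] 0.0188 0.09278674924203302
```

View pics/top0.png

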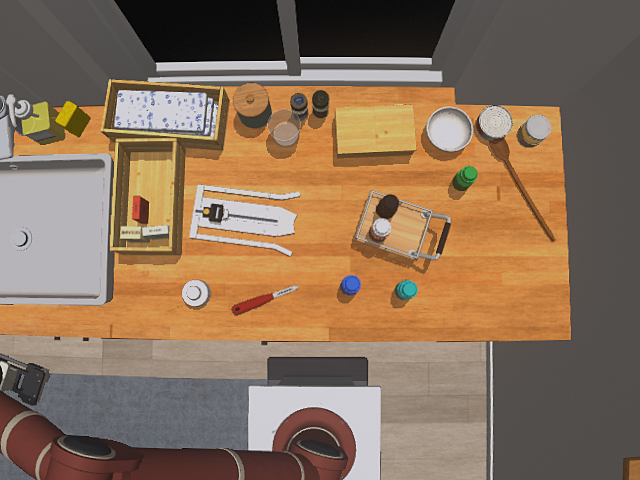

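View pics/side0.png

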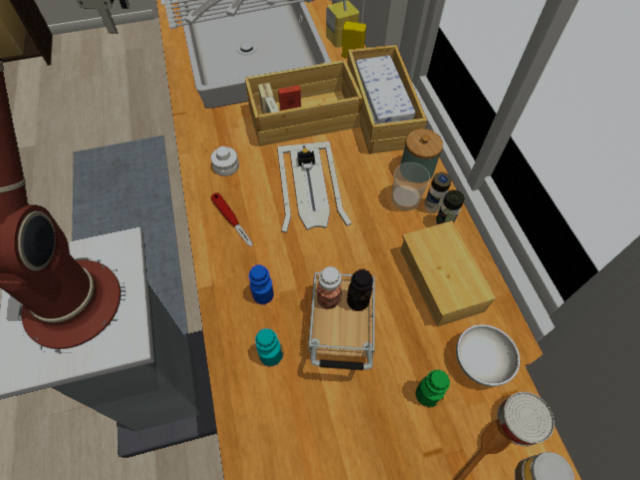

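The top view shows the caddy at about (400,225) with its bar at (443,238), and the bay at (245,218) with its mouth on the right at (295,222). The timer is at (195,293). The salt mill is at (381,229) and the pepper mill at (387,205). The blue, teal and green mills are distractors. Next I take an enlarged crop to measure.

Run:
```python
from h import *
d=load('top');f=d['frame'][:,:,::-1]
a=cv2.resize(f[178:270,182:312],None,fx=6,fy=6,interpolation=cv2.INTER_CUBIC)
b=cv2.resize(f[180:272,340:470],None,fx=6,fy=6,interpolation=cv2.INTER_CUBIC)
cv2.imwrite('pics/bay.png',a);cv2.imwrite('pics/cad.png',b)
```

```text
(no output)
```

View pics/bay.png

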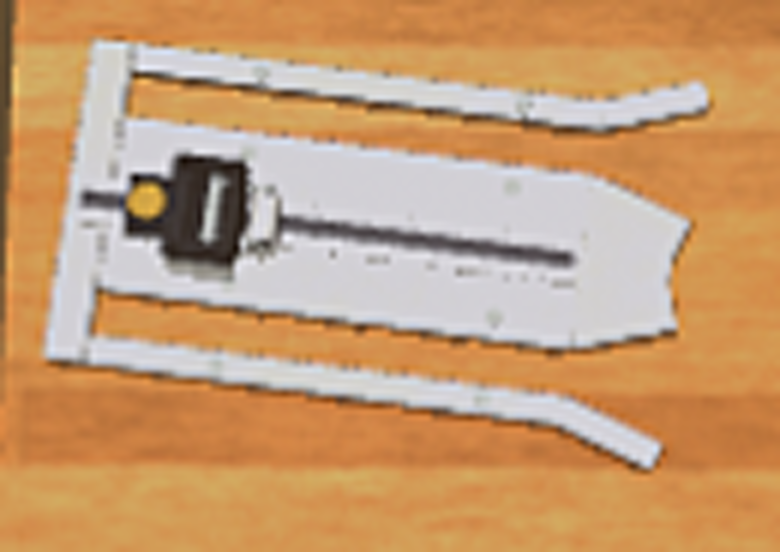

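View pics/cad.png

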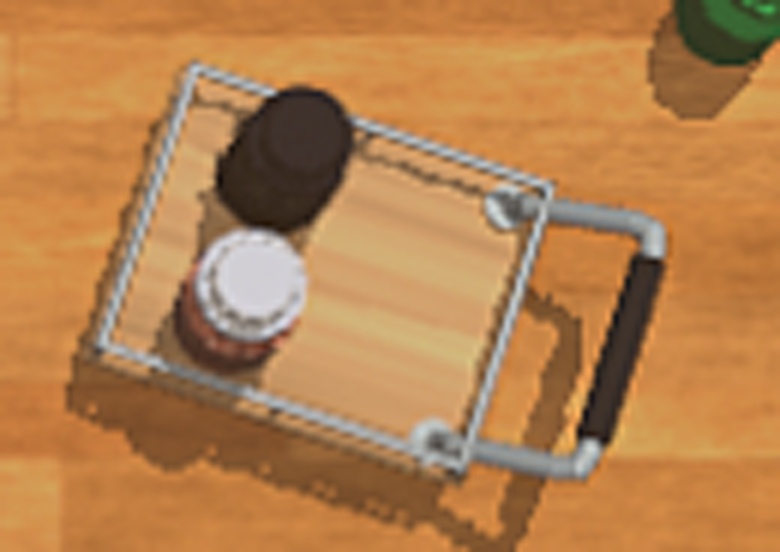

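The bay crop shows the keel flare corners at (595,176) and (570,348). The kerb tips are at (708,95) and (655,460), and the buffer and block at about (265,220). In the caddy crop the gallery corners are at (195,68), (553,187), (460,468) and (98,348). The bar runs from (650,258) to (595,440).

Run:
```python
from h import *
d=load('top')
B=lambda u,v:(182+(u+.5)/6-.5,178+(v+.5)/6-.5)
C=lambda u,v:(340+(u+.5)/6-.5,180+(v+.5)/6-.5)
bay={k:at_z(d,*B(*p),.009)[:2] for k,p in dict(ku=(595,176),kl=(570,348),ru=(128,120),rl=(100,290),ou=(95,42),ol=(45,360),tu=(708,95),tl=(655,460),klu=(600,131),kll=(562,424),sl0=(285,222),sl1=(575,259)).items()}
for k,v in bay.items(): print(k,v.round(4))
print('keel w',np.linalg.norm(bay['ku']-bay['kl']),np.linalg.norm(bay['ru']-bay['rl']))
m1=(bay['ku']+bay['kl'])/2;m2=(bay['ru']+bay['rl'])/2;m3=(bay['ou']+bay['ol'])/2;mt=(bay['tu']+bay['tl'])/2
for a,b in((m1,m2),(m1,m3),(mt,m3),(bay['sl1'],bay['sl0']),(bay['ku'],bay['ru']),(bay['kl'],bay['rl'])):
    e=b-a;print('len',np.linalg.norm(e).round(4),'yaw',np.degrees(np.arctan2(e[1],e[0])).round(2))
for n,p in dict(buf=(270,220),blk=(205,200)).items():
    u,v=B(*p);print(n,at_d(d,u,v).round(4))
cs=[(195,68),(553,187),(460,468),(98,348)]
for z in(.06,.07,.08,.09,.1):
    P=[at_z(d,*C(*p),z)[:2] for p in cs];print(z,[np.linalg.norm(P[i]-P[(i+1)%4]).round(4) for i in range(4)],np.mean(P,0).round(4))
    e=P[0]+P[3]-P[1]-P[2];print(' yaw',np.degrees(np.arctan2(e[1],e[0])))
for p in cs+[(622,350),(380,330),(310,130),(250,280)]:
    u,v=C(*p);print('depth',p,[at_d(d,u+i,v+j).round(3) for i,j in((0,0),(1,0))])
E1=at_z(d,*C(650,258),.108);E2=at_z(d,*C(595,440),.108);print('bar',E1,E2,np.linalg.norm(E1-E2),(E1+E2)/2)
e=E2-E1;print(np.degrees(np.arctan2(e[1],e[0]))+90)
```

```text
ku [0.5847 0.083 ]
kl [0.5135 0.0922]
ru [0.6077 0.2771]
rl [0.5367 0.2865]
ou [0.6407 0.2921]
ol [0.5076 0.3085]
tu [0.6186 0.0369]
tl [0.4679 0.057 ]
klu [0.6034 0.0812]
kll [0.4824 0.095 ]
sl0 [0.5652 0.2104]
sl1 [0.5502 0.0907]
keel w 0.07173428798307531 0.07168863719444342
len 0.1955 yaw 83.22
len 0.2142 yaw 83.29
len 0.2552 yaw 83.05
len 0.1206 yaw 82.88
len 0.1955 yaw 83.22
len 0.1956 yaw 83.21
buf [0.5647 0.2153 0.0171]
blk [0.5729 0.2424 0.0172]
0.06 [np.float64(0.1498), np.float64(0.1186), np.float64(0.1498), np.float64(0.1189)] [ 0.5357 -0.1896]
 yaw 71.68367080559868
0.07 [np.float64(0.1488), np.float64(0.1178), np.float64(0.1487), np.float64(0.118)] [ 0.5343 -0.1884]
 yaw 71.68367080559865
0.08 [np.float64(0.1478), np.float64(0.1169), np.float64(0.1477), np.float64(0.1172)] [ 0.5328 -0.1873]
 yaw 71.68367080559864
0.09 [np.float64(0.1467), np.float64(0.1161), np.float64(0.1467), np.float64(0.1164)] [ 0.5314 -0.1861]
 yaw 71.68367080559868
0.1 [np.float64(0.1457), np.float64(0.1153), np.float64(0.1456), np.float64(0.1156)] [ 0.5299 -0.185 ]
 yaw 71.68367080559868
depth (195, 68) [array([ 0.627, -0.143, -0.   ]), array([ 0.629, -0.146, -0.009])]
depth (553, 187) [array([ 0.566, -0.277,  0.076]), array([ 0.578, -0.293,  0.001])]
depth (460, 468) [array([ 0.454, -0.238,  0.079]), array([ 0.455, -0.241,  0.077])]
depth (98, 348) [array([ 0.504, -0.099,  0.052]), array([ 0.501, -0.1  ,  0.077])]
depth (622, 350) [array([ 0.497, -0.297,  0.109]), array([ 0.496, -0.298,  0.114])]
depth (380, 330) [array([ 0.511, -0.211,  0.054]), array([ 0.512, -0.213,  0.053])]
depth (310, 130) [array([ 0.571, -0.172,  0.167]), array([ 0.572, -0.174,  0.164])]
depth (250, 280) [array([ 0.516, -0.149,  0.164]), array([ 0.515, -0.151,  0.167])]
bar [ 0.53273989 -0.30865783  0.108     ] [ 0.4626207  -0.28590012  0.108     ] 0.0737198364945788 [ 0.4976803  -0.29727897  0.108     ]
252.01877388575676
```

Measured values, with the known sizes agreeing (keel 72 of 73 mm, bar centre within 1 mm of the caddy prediction):
- Caddy origin is (0.533, -0.1875), yaw 71.8°.
- Bay mouth is (0.544, 0.046), yaw 83.2°.

Caddy and mills are unambiguous: the salt mill has a pink body and the pepper mill a black cap. I grip the bar next.

```bash
cat >> h.py <<'E'
BAY=np.array([.5441,.0459]);BY=np.radians(83.15)
U=np.array([np.cos(BY),np.sin(BY)]);W=np.array([-U[1],U[0]])
def bar(x,y,th,L=.065):
    "axle pose in bay frame -> bar xy world, tool orientation"
    h=np.cos(th)*U+np.sin(th)*W
    return BAY+x*U+y*W-L*h,[180,0,np.degrees(BY+th)+90]
ZG=.0895
def st(t=''):
    s=get_state();f=np.array(s['ft_force']);e=np.array(s['eef_pos'])
    th=np.radians(s['eef_rot'][2]-90)-BY;th=(th+np.pi)%(2*np.pi)-np.pi
    h=np.cos(th)*U+np.sin(th)*W;a=e[:2]+.065*h-BAY
    print(t,'t%.1f'%s['time_s'],'eef',e.round(4),np.round(s['eef_rot'],1),'F(bay x,y,z)',(f[:2]@U).round(1),(f[:2]@W).round(1),f[2].round(1),'axle',(a@U).round(4),(a@W).round(4),np.degrees(th).round(1),'w',round(s['gripper_width'],4),flush=True)
    return s
E
python3 - <<'E'
from h import *
p=[.497,-.2970];o=[180,0,161.8]
s=get_state()
env.move_l([*s['eef_pos'][:2],.30],vel=.2)
env.goto([*p,.26],o);st('above')
env.move_l([*p,ZG],o,vel=.12);st('down')
gripper_close(20);st('grip')
shot('side','grip.png');shot('top','gript.png')
E
```

```text
above t4.0 eef [ 0.4976 -0.2962  0.2598] [180.   -0.  161.9] F(bay x,y,z) 1.2 -0.5 -0.6 axle -0.2815 -0.0073 -11.3 w 0.0928
down t5.6 eef [ 0.4974 -0.2974  0.0902] [-1.800e+02  1.000e-01  1.618e+02] F(bay x,y,z) -0.8 -1.4 -0.1 axle -0.2827 -0.0073 -11.3 w 0.0931
grip t6.8 eef [ 0.4971 -0.2968  0.0895] [180.    0.  161.8] F(bay x,y,z) 0.7 0.5 -0.8 axle -0.2822 -0.007 -11.3 w 0.0135
```

View pics/grip.png

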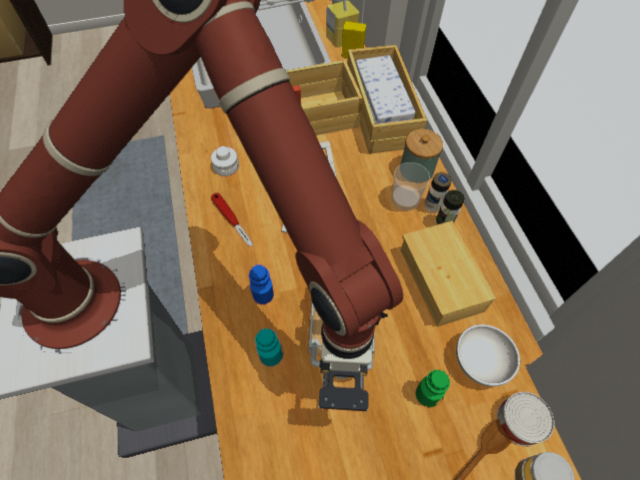

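The gripper holds the bar: width is 13.5 mm and forces are about 0. Next I turn gently while rolling, then go straight about 78 mm so the castors trail.

```bash
cat >> h.py <<'E'
def path(x,y,th0,th1,s,n,vel,log=None):
    x,y=float(x),float(y);N=50*n
    for i in range(N):
        k=(i+.5)/N;th=th0+(th1-th0)*k*k*(3-2*k)
        x+=s/N*np.cos(th);y+=s/N*np.sin(th)
        if (i+1)%50==0:
            k=(i+1)/N;th=th0+(th1-th0)*k*k*(3-2*k)
            p,o=bar(x,y,th);env.move_l([*p,ZG],o,vel=vel)
            if log: st(log)
    return x,y
E
python3 - <<'E'
from h import *
r=np.radians
x,y=path(-.2822,-.007,r(-11.35),r(5.1),.04,8,.025,'A');print(x,y)
x,y=path(x,y,r(5.1),r(5.1),.078,3,.04,'B');print(x,y)
shot('top','t2.png')
a=load('top')['frame'][:,:,::-1];cv2.imwrite('pics/t2c.png',cv2.resize(a[160:280,180:440],None,fx=3,fy=3,interpolation=cv2.INTER_CUBIC))
E
```

```text
A t7.3 eef [ 0.4997 -0.292   0.0895] [180.    0.  162.5] F(bay x,y,z) 0.2 -0.7 -0.3 axle -0.2769 -0.0081 -10.6 w 0.0135
A t7.6 eef [ 0.5033 -0.2877  0.0895] [180.    0.  164.4] F(bay x,y,z) 0.3 -0.9 0.1 axle -0.2718 -0.0092 -8.7 w 0.0134
A t8.0 eef [ 0.5075 -0.2836  0.0895] [180.    0.  167.1] F(bay x,y,z) -0.4 -0.4 -1.0 axle -0.2669 -0.0098 -6.1 w 0.0132
A t8.4 eef [ 0.5118 -0.2794  0.0895] [180.    0.  170.1] F(bay x,y,z) 0.5 -0.2 -0.1 axle -0.2619 -0.0102 -3.1 w 0.0134
A t8.8 eef [ 0.5158 -0.2749  0.0895] [180.    0.  173.1] F(bay x,y,z) 1.0 -0.7 -0.1 axle -0.2569 -0.0102 -0.1 w 0.0135
A t9.2 eef [ 0.5192 -0.2703  0.0895] [180.    0.  175.7] F(bay x,y,z) 0.9 -1.2 0.4 axle -0.2519 -0.0101 2.6 w 0.0132
A t9.6 eef [ 0.5216 -0.2655  0.0895] [180.    0.  177.6] F(bay x,y,z) 1.1 -1.0 -0.7 axle -0.2471 -0.0098 4.4 w 0.0134
A t9.9 eef [ 0.5224 -0.2603  0.0895] [180.   -0.  178.3] F(bay x,y,z) 0.7 -0.5 0.4 axle -0.2419 -0.0091 5.1 w 0.0132
-0.2424591167069023 -0.009169680808433537
B t10.7 eef [ 0.5229 -0.2346  0.0895] [180.   -0.  178.3] F(bay x,y,z) 0.0 0.4 0.6 axle -0.2163 -0.0067 5.1 w 0.0131
B t11.5 eef [ 0.5238 -0.2087  0.0895] [180.   -0.  178.3] F(bay x,y,z) 0.1 0.7 0.0 axle -0.1904 -0.0045 5.1 w 0.0137
B t12.3 eef [ 0.5246 -0.1827  0.0895] [180.   -0.  178.3] F(bay x,y,z) -0.1 1.1 1.0 axle -0.1645 -0.0021 5.1 w 0.0131
-0.16476791360486376 -0.0022359256528511054
```

View pics/t2c.png

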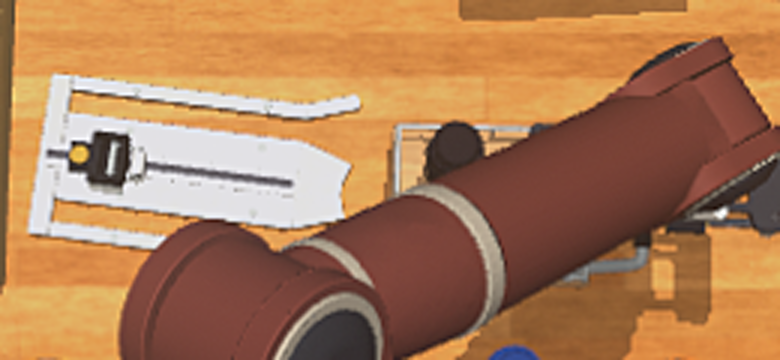

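The arm hides much of the caddy, but the front gallery wire is visible: front-right corner at crop (398,125), front edge running to (392,193), right edge to (530,127). I compare these with the expected positions.

Run:
```python
from h import *
d=load('top')
C=lambda u,v:(180+(u+.5)/3-.5,160+(v+.5)/3-.5)
x,y,t=-.1645,-.0021,np.radians(5.1)
for dt in(0,-2,2):
    tt=t+np.radians(dt);h=np.cos(tt)*U+np.sin(tt)*W;l=np.array([-h[1],h[0]])
    o=BAY+x*U+y*W+.065*((np.cos(tt)-np.cos(t))*U+(np.sin(tt)-np.sin(t))*W)
    o=o+.05*h
    for a,b in((.074,-.0586),(.074,0),(0,-.0586),(-.0,-.0586)):
        q=proj(d,[*(o+a*h+b*l),.078]);print(dt,a,b,[round((q[0]-180+.5)*3-.5),round((q[1]-160+.5)*3-.5)])
for p in((398,125),(392,193),(530,127)):print(at_z(d,*C(*p),.078).round(4))
# front right edge line via dark/grey detection is skipped
```

```text
0 0.074 -0.0586 [397, 122]
0 0.074 0 [395, 196]
0 0 -0.0586 [492, 125]
0 -0.0 -0.0586 [492, 125]
-2 0.074 -0.0586 [401, 114]
-2 0.074 0 [395, 187]
-2 0 -0.0586 [495, 120]
-2 -0.0 -0.0586 [495, 120]
2 0.074 -0.0586 [395, 130]
2 0.074 0 [395, 204]
2 0 -0.0586 [489, 130]
2 -0.0 -0.0586 [489, 130]
[0.5863 0.0041 0.078 ]
[0.5324 0.0084 0.078 ]
[ 0.5851 -0.0993  0.078 ]
```

Run:
```python
from h import *
a=load('top')['frame'][:,:,::-1];cv2.imwrite('pics/t2d.png',cv2.resize(a[192:240,300:375],None,fx=10,fy=10,interpolation=cv2.INTER_CUBIC))
```

```text
(no output)
```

View pics/t2d.png

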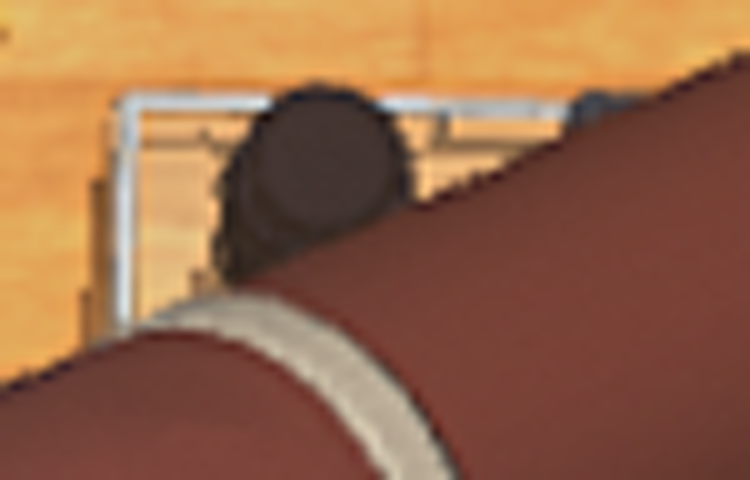

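Run:
```python
from h import *
d=load('top')
C=lambda u,v:(300+(u+.5)/10-.5,192+(v+.5)/10-.5)
c=at_z(d,*C(125,100),.078)[:2];e=at_z(d,*C(555,109),.078)[:2];f=at_z(d,*C(122,320),.078)[:2]
v=c-e;print('yaw side',np.degrees(np.arctan2(v[1],v[0]))-83.15);v=c-f;print('yaw front',np.degrees(np.arctan2(v[1],v[0]))+90-83.15)
for t in(4.0,5.1,5.8):
    t=np.radians(t);h=np.cos(t)*U+np.sin(t)*W;l=np.array([-h[1],h[0]])
    o=c-.0739*h+.0586*l;a=o-.05*h-BAY;print('axle',a@U,a@W)
# pixel-precise white wire rows along side edge
g=d['frame'].astype(float)
for u in range(315,327): pass
sub=g[196:208].min(2)
for u in list(range(314,325,2))+list(range(340,356,2)):
    w=np.clip(sub[2:9,u]-110,0,None);print(u,(198+(w*np.arange(7)).sum()/max(w.sum(),1)).round(2),end=' ')
```

```text
yaw side 5.8655927543626944
yaw front 6.461201142981054
axle -0.16360470822895687 0.003558062391478394
axle -0.1645374868411267 0.00109763919446876
axle -0.16510641187916644 -0.0004772295404502359
314 201.63 316 201.81 318 201.84 320 201.76 322 201.87 324 201.68 340 201.94 342 201.94 344 202.06 346 202.48 348 202.52 350 202.53 352 202.53 354 202.69
```

The wire fit gives a caddy yaw of about 5.9° (tool +0.8°) and axle at (-0.165, -0.0005) in the bay frame, consistent with the bar position. The castors have trailed for 78 mm at caddy x = -0.115. I correct for the offset and steer in.

```bash
sed -i "s/p,o=bar(x,y,th);env/p,o=bar(x,y,th);o[2]-=.8;env/" h.py
python3 - <<'E'
from h import *
r=np.radians
x,y=path(-.165,-.0005,r(5.9),r(-2.5),.05,8,.025,'A')
x,y=path(x,y,r(-2.5),0,.04,5,.025,'B');print(x,y)
p,o=bar(-.03,y,0);o[2]-=.8
print(env.move_l([*p,ZG],o,vel=.03,force_limit=8));st('C')
shot('side');d=shot('top')
a=d['frame'][:,:,::-1];b=load('side')['frame'][:,:,::-1]
cv2.imwrite('pics/t3.png',np.hstack([cv2.resize(a[170:270,180:380],(800,400))[:, :],])) 
cv2.imwrite('pics/s3.png',np.vstack([cv2.resize(a[175:265,190:390],(666,300)),cv2.resize(b[120:300,230:430],(333,300)).repeat(2,1)[:,:666]]))
E
```

```text
A t12.8 eef [ 0.5237 -0.1762  0.0895] [180.    0.  177.9] F(bay x,y,z) -0.2 0.4 -0.5 axle -0.1582 -0.0008 4.8 w 0.0135
A t13.2 eef [ 0.5225 -0.1699  0.0895] [180.  -0. 177.] F(bay x,y,z) 1.9 0.5 0.8 axle -0.152 -0.0 3.8 w 0.0137
A t13.6 eef [ 0.5213 -0.1636  0.0894] [180.   -0.  175.6] F(bay x,y,z) 0.2 0.6 -0.0 axle -0.1458 0.0005 2.5 w 0.0135
A t14.0 eef [ 0.5201 -0.1572  0.0895] [180.   -0.  174.1] F(bay x,y,z) 0.3 0.4 0.7 axle -0.1396 0.0007 0.9 w 0.0134
A t14.4 eef [ 0.519  -0.1509  0.0895] [180.   -0.  172.5] F(bay x,y,z) 0.5 0.8 0.0 axle -0.1333 0.0007 -0.6 w 0.0132
A t14.8 eef [ 0.5184 -0.1445  0.0894] [180.   -0.  171.2] F(bay x,y,z) -0.8 1.7 -0.5 axle -0.1271 0.0006 -2.0 w 0.0136
A t15.2 eef [ 0.5182 -0.1382  0.0895] [180.   -0.  170.2] F(bay x,y,z) 1.3 1.2 0.5 axle -0.1209 0.0005 -2.9 w 0.0134
A t15.6 eef [ 0.5187 -0.1319  0.0895] [180.   -0.  169.9] F(bay x,y,z) 0.2 2.2 0.8 axle -0.1147 0.0003 -3.3 w 0.0136
B t16.1 eef [ 0.5206 -0.1241  0.0895] [180.    0.  170.1] F(bay x,y,z) -0.1 0.9 0.2 axle -0.1067 -0.0004 -3.0 w 0.0132
B t16.5 eef [ 0.5228 -0.1163  0.0895] [180.    0.  170.8] F(bay x,y,z) 0.1 -0.3 -0.7 axle -0.0987 -0.0009 -2.4 w 0.0132
B t17.0 eef [ 0.5248 -0.1086  0.0896] [180.    0.  171.5] F(bay x,y,z) -0.8 -0.7 -2.4 axle -0.0907 -0.0011 -1.7 w 0.0132
B t17.5 eef [ 0.5264 -0.1007  0.0896] [180.    0.  172.1] F(bay x,y,z) -0.1 0.0 -0.8 axle -0.0827 -0.0011 -1.0 w 0.0134
B t17.9 eef [ 0.5276 -0.0928  0.0895] [180.    0.  172.4] F(bay x,y,z) 0.4 -2.5 -1.6 axle -0.0747 -0.001 -0.8 w 0.0133
-0.07510134703143456 0.00010888261223468352
False
C t19.6 eef [ 0.5327 -0.0484  0.0895] [180.    0.  172.3] F(bay x,y,z) 0.0 -1.1 -0.3 axle -0.03 -0.0008 -0.8 w 0.0131
```

View pics/s3.png

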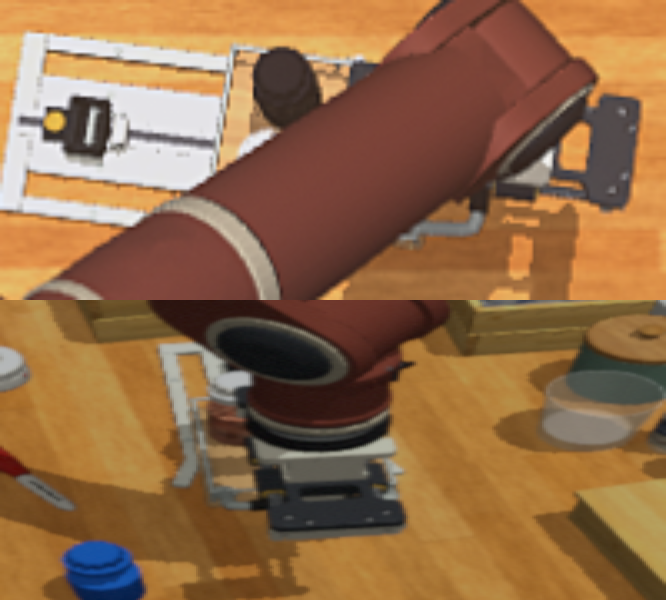

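The caddy is in the lanes with contact forces of 1–2 N and both mills standing. I continue, then creep forward by feel.

Run:
```python
from h import *
p,o=bar(.02,.0001,0);o[2]-=.8
hit=env.move_l([*p,ZG],o,vel=.03,force_limit=8);st('D %s'%hit)
if not hit:
    L=[];x=.02
    while x<.09:
        x+=.001;p,o=bar(x,.0001,0);o[2]-=.8
        env.move_l([*p,ZG],o,vel=.012)
        F=[]
        for _ in range(4):
            s=get_state();F.append(np.array(s['ft_force'])[:2]@U);env.wait(.02)
        f=np.mean(F);L.append((x,f));print('%.3f:%.1f'%(x,f),end=' ',flush=True)
        if f<-9: break
    print();st('E')
```

```text
D False t21.5 eef [0.5386 0.0012 0.0895] [180.   -0.  172.3] F(bay x,y,z) 0.7 -2.3 -0.6 axle 0.02 -0.0008 -0.8 w 0.0132
0.021:-0.1 0.022:0.3 0.023:0.0 0.024:0.2 0.025:0.1 0.026:-0.0 0.027:0.1 0.028:-0.3 0.029:0.3 0.030:-0.0 0.031:0.2 0.032:0.2 0.033:-0.0 0.034:-0.3 0.035:0.1 0.036:0.5 0.037:0.0 0.038:-0.1 0.039:0.7 0.040:0.2 0.041:-0.0 0.042:0.4 0.043:0.1 0.044:-0.4 0.045:0.3 0.046:0.1 0.047:0.4 0.048:0.2 0.049:0.1 0.050:0.2 0.051:-0.0 0.052:-3.1 0.053:-5.0 0.054:-3.0 0.055:-1.0 0.056:-1.1 0.057:-1.3 0.058:-0.4 0.059:0.7 0.060:1.0 0.061:1.1 0.062:2.2 0.063:2.5 0.064:0.7 0.065:-1.8 0.066:-5.1 0.067:-6.4 0.068:-7.6 0.069:-8.4 0.070:-9.9 
E t37.4 eef [0.5446 0.0452 0.0906] [-179.6    0.2  172.1] F(bay x,y,z) -10.2 -0.4 1.2 axle 0.0644 -0.0017 -1.0 w 0.0133
```

The signature is textbook: 5 N of resistance, then a +2.5 N pull inwards, then the buffer rising to 10 N. I relax to neutral with a light pull check, then release.

Run:
```python
from h import *
for x in(.0665,.063,.0645):
    p,o=bar(x,.0001,0);o[2]-=.8
    env.move_l([*p,ZG],o,vel=.015);env.wait(.1);st('%.4f'%x)
gripper_open();s=st('open')
e=s['eef_pos'];env.move_l([e[0],e[1],.28],vel=.15);st('up')
b,a=shot('side')['frame'][:,:,::-1],shot('top')['frame'][:,:,::-1]
cv2.imwrite('pics/fin.png',np.vstack([cv2.resize(a[175:265,190:390],(666,300)),cv2.resize(b[120:270,230:430],(666,300))[:,:666]]))
```

```text
0.0665 t37.8 eef [0.5442 0.0449 0.0899] [-1.798e+02  1.000e-01  1.723e+02] F(bay x,y,z) -6.6 0.2 0.5 axle 0.0641 -0.0012 -0.9 w 0.0134
0.0630 t38.3 eef [0.5439 0.0446 0.0895] [179.9   0.  172.4] F(bay x,y,z) -1.8 -0.7 -1.0 axle 0.0637 -0.0009 -0.8 w 0.0131
0.0645 t38.7 eef [0.5439 0.0447 0.0895] [-179.9    0.   172.3] F(bay x,y,z) -3.7 -0.4 -1.0 axle 0.0638 -0.0009 -0.8 w 0.0133
open t40.0 eef [0.5439 0.0454 0.0895] [-180.    -0.   172.4] F(bay x,y,z) -0.2 0.2 -0.1 axle 0.0645 -0.0008 -0.8 w 0.0931
up t41.4 eef [0.5434 0.0456 0.2791] [-1.800e+02 -1.000e-01  1.723e+02] F(bay x,y,z) 0.2 -0.9 1.0 axle 0.0647 -0.0002 -0.8 w 0.0931
```

View pics/fin.png

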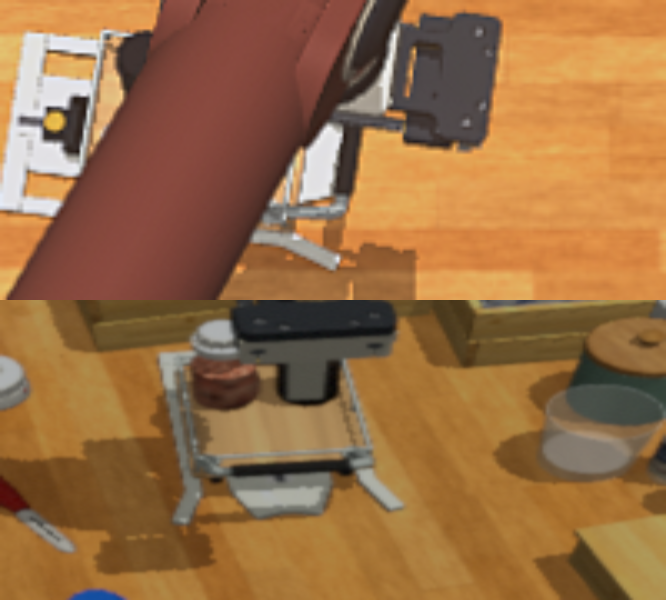

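Run:
```python
from h import *
d=load('top');c=at_z(d,221.6,185.6,.078)[:2]-BAY
print('front right gallery corner bay',c@U,c@W,'-> caddy',c@U-.0739,c@W+.0586)
d=load('side')
for n,b in(('L',.038),('R',-.038)):
    q=BAY+(.1145-.115)*U+b*W;p=proj(d,[*q,.105]);print('expected bar end',n,(p[0]-230)*3.33,300+(p[1]-120)*2)
s=st();job.hand_in()
```

```text
front right gallery corner bay 0.18184510728291972 -0.058275104971828674 -> caddy 0.10794510728291973 0.00032489502817132504
expected bar end L 228.49751140574264 469.64951417636246
expected bar end R 347.3413134518067 461.719266602937
 t41.5 eef [0.5435 0.0456 0.2792] [-1.800e+02 -1.000e-01  1.723e+02] F(bay x,y,z) 0.2 -0.5 -0.3 axle 0.0646 -0.0004 -0.8 w 0.0931
the job is handed in; nothing more can be done
```

The caddy is parked in the bay, the gripper has let go, and the job was handed in at 41.5 s of the 53 s allowed. Handing in gives no verdict, and the catch angle can't be read, so "held" rests on the forces I felt.

**What I did**
- I gripped the push bar and turned the caddy gently while rolling it forward.
- I then ran it straight for 78 mm, so the castors should have been trailing when the caddy was at about x = -0.115 m, still outside the rails. I couldn't see the castors under the deck to confirm this.
- After correcting a 0.8° difference between the caddy and the tool, I steered into the lanes and crept forward in 1 mm steps until the catch engaged.

**Last checks**
- **Catch:** resistance rose to 5 N, then the caddy was pulled inwards by up to 2.5 N. The buffer then pushed back with about 10 N, well under the 25 N limit.
- **Position:** the arm's position puts the caddy at about x = 0.114 m. A rough reading of one gallery corner puts it at 0.108 m, y about 0. The two differ by 6 mm, but both are inside 0.085–0.145 m.
- **Mills and surroundings:** in the last picture the salt mill stands. The pepper mill is mostly hidden by the arm, but what shows of it looks in place. I moved nothing else and felt no other contact.
- **Pull test inconclusive:** before letting go I eased back to test the hold, but the sensor still read a small push (-1.8 N) rather than a pull.

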